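Load a trunking length under the cutter's sprung hold-down

TASK

Load the white trunking into the blue bench cutter ready to be cut: with its end, push the sprung hold-down roller back, slip the trunking beneath it and slide it along the bed, flat and flush against the back fence, until you feel it press firmly home against the red length stop. Do not ram the stop or force the machine. Let go so that the roller alone bears down on the trunking, and leave the other things on the bench where they are.

Things in the scene. Friction and masses are not known exactly. Their poses are not given: they have to be found in the camera images.
- trunking: The workpiece: white plastic trunking with its flat lid on top, 280 long, 40 wide, 25 high, about 110 g (85 to 145), lying lid up on the bench. Origin: centre of its underside; x along its length, z up. The ends are alike; either may go first. When home its tail overhangs the bed: a hold centred 35 mm from the tail end (245 mm from the leading end) stays clear of bed and hold-down.
- cutter: Blue trunking cutter bolted to the bench, its place and turn differing. Origin on the bench below the centre line of the stock; +y is the feed direction, +x points to the back fence, z up. Aluminium bed top 35 mm above the bench, y -80 to 150, x -26 to 20 mm. Steel fence face at x = 20, 18 mm above the bed; stock flush with it is centred on x = 0. No front fence.
- bed_mouth (a point): Where stock enters: the -y end of the bed, on its top and on the centre line (cutter y = -80 mm); axes as the cutter's. Before it a small lip slopes down to y = -91 and the fence's end flares away from the stock to y = -98. Nothing of the cutter lies at y below -98 mm but its 12 mm thick base plate, which ends at y = -110 mm, so the hand and the tail are free there.
- pivot_pin (a point): Pivot of the yellow hold-down arm, above the centre line at cutter y = -26 mm, 120 mm above the bench (hub radius 12 mm). Stock enters beneath it. It is carried by a blue cheek plate behind the fence: x 34 to 42, y -52 to 8 mm, 124 mm high.
- blade_gate (a point): Middle of the blade gate, on the bed's top (cutter y = 70 mm). The blade is raised; the opening is free from x = -41 to 35 mm and up to 80 mm above the bench; posts at y 55 to 85 mm, bridge top at 162 mm. The lever slopes up from it towards +y, its black grip ending at y = 300, 290 mm above the bench.
- hold_down (a joint): Angle (rad) of the yellow sprung arm, 75 mm from pivot to roller centre. 0 at rest, hanging 30 degrees forward (+y) of straight down; grows as the roller is pushed along the feed and swings forward and up, to 1.1; a spring drives it back. The trunking's end needs about 5 to 13 N to push it back. Lying on the trunking it reads about 0.44 and bears down with about 10 N.
- roller: Black rubber roller on the yellow arm, 34 mm diameter, 27 mm wide, turns freely about the cutter's x. Origin at its centre: at rest at cutter y = 11.5 mm, 55 mm above the bench (3 mm clear of the bed); on the trunking at about y = 35, 77 mm above the bench.
- tape_roll: Bystander: roll of blue tape lying flat, 64 mm diameter, 19 mm high. Origin at the centre of its underside.
- clip_tub: Bystander: orange open tub 80 x 80 x 45 mm. Origin at the centre of its underside.
- marker: Bystander: black marker pen with red cap, 135 mm long, 17 mm thick, lying along its own x. Origin on the bench near its middle.
- try_square: Bystander: steel try square, blade 200 mm, black stock 100 mm, lying flat, 17 mm high. Origin near the heel of its blade.
- stop_scale (a point): Middle of the scale on the fence top (cutter y = 110, x = 25 mm, 53 mm above the bench), where the red length stop is clamped. The stop's face crosses the bed somewhere within 12 mm either way of here, set differently each time and not measured: find it by feel or by eye. 36 wide, 25 high, rigid. Sliding under the roller already drags with 5 to 10 N before it is met.

How it is judged:
By the outcome, as a careful person would: the job done as asked, in the order asked, and still so for the second after the job is handed in, with the robot touching nothing.
It also fails if it takes over 72 s, if anything falls off the work surface, if the arm or the gripper's body presses on something with over 40 N, if the wrist force passes 120 N, or if a joint passes its speed limit or range.

ROBOT

A 7-joint arm with a two-finger parallel gripper is mounted at the origin on the work surface. World frame = base frame: x ahead of the robot, y to its left, z up, the work surface at z = 0. Lengths are in m, angles in rad, forces in N, time in s.
With the tool pointing down it reaches from about 0.4 to 0.85 m from the base axis. Payload 4.5 kg.
Tool frame: the origin (TCP) lies at the very end of the fingers, on their centre line; the grasp point (between the pads) lies 19 mm behind it (r.grip_point_offset is the distance from the TCP to the grasp point, in m); z points along the fingers, y is the line along which they close (so a half turn about z gives the same grasp; the last joint's range is limited). The gripper opens to 88 mm and grips with 3 to 60 N. Pads are 18 mm wide; open, the fingers measure 123 mm over their backs; the gripper's body (75 mm by 187 mm) begins 45 mm behind the grasp point.
Start: joints at [-1.09, 0.689, -0.195, 1.565, 0.157, 0.902, -0.215], TCP at [0.27, 0.564, 0.207] pointing down, gripper open.
Joint ranges: [-3.01, 3.01], [-0.46, 2.08], [-1.47, 1.51], [0.13, 2.56], [-1, 4.14], [0.04, 2.09], [-2.66, 2.66]. Speed limits (rad/s): [2.57, 2.57, 3.14, 3.14, 3.14, 3.14, 3.14].

INTERFACE

Orientations are given as a unit quaternion [x, y, z, w].
In Python, from plant import r gives the robot as it stands.
- The arm moves only by the tool carry_out, never from a script. Its argument "rows" is a list of rows, each a list of 3 entries, a list of its own where there are three numbers: the shift along the tool's x, y, z in cm, then the turn, a rotation vector about the tool's x, y, z in degrees, then the closure, from 0 (fully open) to 1 (shut). A call has 1 to 12 rows; each row is the pose to reach, as a shift and turn from the pose commanded when the call began, along the tool's axes at that moment; what a row does not reach only later rows make up. A row lasts 1/10 s, in which the tool goes at most 50 mm and 8.59 degrees, less where a joint would pass 70% of its speed; a pose out of reach is approached as far as the arm can. A call with a gripper value outside its range is refused whole. The fingers move at their own pace and stop on an object; "newtons" is the grip in N (left out, the last holds). Time passes only in rows, so rows that repeat a pose let the fingers close. It gives the time, the measured TCP pose, the force, the opening and the grip force at its end, in the units of the state.
- r.get_state(): the state, without advancing time (a new reading comes with each control period).
- r.snapshot(name): name is "scene" or "top" or "wrist"; returns a dict with "image" (420x560x3 uint8, red, green, blue), "fx", "fy", "cx", "cy" (pixels), "pose" (4x4, takes a point from camera to world coordinates). Camera axes: x right, y up, looking along -z (the intrinsics and any distortion apply to the point x, -y, -z); pixel columns grow to the right and rows downward; lengths in m; the calibration is good to about 2 mm. A picture is of the moment at which its call begins. There is no depth.
- r.finish_job(): hands the job in; it is judged then, once.
The state is a dict: "clock": time; "q": joint angles; "qd": joint speeds; "joint_torque": joint torques, N m; "tool_pos": TCP position; "eef_rot": TCP orientation; "contact_force": force on the tool from outside, world axes, zero at the start; "moment": the same for the moment, N m; "opening": opening from 0.0 (shut) to 1.0 (fully open); "finger_force": force on a finger pad.
Only numpy, scipy, OpenCV 4.12 (cv2) and the standard library are available. Lean on these libraries where they do the work, as an engineer would, in place of code of your own. Each camera call takes 0.05 s, during which the arm holds its last target. There are 200 camera calls.

## Working session

There is one attempt and no reset: what is moved stays moved. The work goes in short steps, Python scripts to look and compute and a tool call to move; the robot and the scene stay as the last step left them, time stands still between calls to the robot, and variables do not carry over. Pictures are saved under pics/ and viewed, at most 10 in all, crops included, and the job is handed in when it is done.

Besides the shell and the picture viewer there is one more tool, called after ">>>" as name(argument=value, ...) on one line, values as JSON. carry_out: Moves the arm, as the interface text tells. Its arguments: {"type":"object","properties":{"rows":{"type":"array"},"newtons":{"type":"number"}},"required":["rows"]}

```bash
mkdir -p pics; ls; python3 - <<'E'
from plant import r
import cv2,json,pickle
d={}
for n in("scene","top"):
    s=r.snapshot(n); d[n]=s; cv2.imwrite(f"pics/{n}0.png",s["image"][:,:,::-1]); print(n,{k:v for k,v in s.items() if k!="image"})
pickle.dump(d,open("s0.pkl","wb"))
print(r.get_state())
E
```

```text
pics
scene {'fx': 383.1648943540258, 'fy': 383.1648943540258, 'cx': 282.4505411263023, 'cy': 209.33276198831646, 'pose': array([[ 1.13014226e-02, -8.14545398e-01,  5.79989718e-01,
         1.17705433e+00],
       [ 9.99790019e-01, -7.10702888e-04, -2.04795859e-02,
         1.50423121e-02],
       [ 1.70937528e-02,  5.80099379e-01,  8.14366326e-01,
         9.69838747e-01],
       [ 0.00000000e+00,  0.00000000e+00,  0.00000000e+00,
         1.00000000e+00]])}
top {'fx': 422.9975196647436, 'fy': 422.9975196647436, 'cx': 279.22046736388126, 'cy': 211.74738499325068, 'pose': array([[ 0.00496036,  0.98386446, -0.17884661,  0.36155376],
       [-0.99997206,  0.00388022, -0.00638878,  0.05221724],
       [-0.00559172,  0.17887331,  0.98385623,  1.10311961],
       [ 0.        ,  0.        ,  0.        ,  1.        ]])}
{'clock': 0.1, 'q': array([-1.09022218,  0.6899177 , -0.19450033,  1.56623184,  0.15728008,
        0.9025161 , -0.21509799]), 'qd': array([ 2.31872489e-03, -1.03338711e-03,  1.31146594e-03, -1.38342797e-03,
       -2.17129500e-05, -1.35811480e-03, -1.02507049e-03]), 'joint_torque': array([-3.82614322e-03, -5.28500605e+01, -1.27140373e+00, -1.53836453e+01,
       -5.25030470e-02,  2.01381619e-03,  3.75467414e-05]), 'tool_pos': array([0.26981495, 0.56306477, 0.20628099]), 'eef_rot': array([ 2.21509483e-01,  9.75157853e-01, -8.33059422e-04, -1.27562601e-04]), 'contact_force': array([ 0.59046836, -0.08751527, -0.22502271]), 'moment': array([-0.04739364,  0.00600982, -0.01843017]), 'finger_force': 0.0, 'opening': 0.9996115608187499}
```

View pics/top0.png

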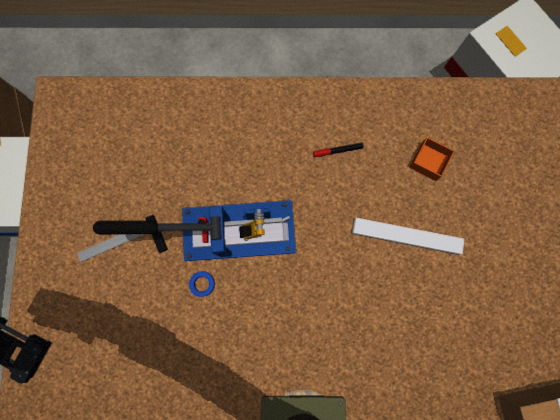

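View pics/scene0.png

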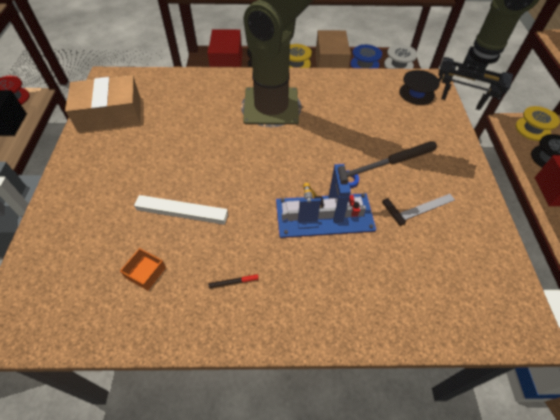

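```bash
cat > h.py <<'E'
import numpy as np,cv2,pickle
def ray(s,uv,z):
    uv=np.atleast_2d(uv).astype(float); P=s["pose"]
    d=np.c_[(uv[:,0]-s["cx"])/s["fx"],-(uv[:,1]-s["cy"])/s["fy"],-np.ones(len(uv))]@P[:3,:3].T
    return P[:3,3]+d*((z-P[2,3])/d[:,2])[:,None]
def proj(s,X):
    P=s["pose"]; c=(np.atleast_2d(X)-P[:3,3])@P[:3,:3]
    return np.c_[s["cx"]-s["fx"]*c[:,0]/c[:,2], s["cy"]+s["fy"]*c[:,1]/c[:,2]]
def blob(m,box):
    mm=np.zeros(m.shape,np.uint8); a,b,c,d=box; mm[b:d,a:c]=m[b:d,a:c]
    cs,_=cv2.findContours(mm,cv2.RETR_EXTERNAL,cv2.CHAIN_APPROX_NONE); return max(cs,key=cv2.contourArea)
E
python3 - <<'E'
from h import *
d=pickle.load(open("s0.pkl","rb"))
for n,bt,bc in(("top",(340,205,480,265),(170,190,305,270)),("scene",(125,185,240,235),(265,150,385,250))):
    s=d[n]; h=cv2.cvtColor(s["image"],cv2.COLOR_RGB2HSV)
    c=blob(((h[...,1]<60)&(h[...,2]>130)).astype(np.uint8),bt); b=cv2.boxPoints(cv2.minAreaRect(c))
    print(n,"trunk px",b.round(1).tolist()); p=ray(s,b,.025)[:,:2]; print(p.round(4).tolist(), "centre",p.mean(0).round(4),[np.linalg.norm(p[i]-p[i-1]).round(4) for i in range(4)])
    c=blob(((h[...,0]>100)&(h[...,0]<130)&(h[...,1]>130)&(h[...,2]>40)).astype(np.uint8),bc); b=cv2.boxPoints(cv2.minAreaRect(c))
    print("base px",b.round(1).tolist()); p=ray(s,b,.012)[:,:2]; print(p.round(4).tolist(),p.mean(0),[np.linalg.norm(p[i]-p[i-1]).round(4) for i in range(4)])
s=d["top"]; cv2.imwrite("pics/crop.png",cv2.resize(s["image"][190:270,170:310,::-1],None,fx=5.5,fy=5.5,interpolation=cv2.INTER_CUBIC))
E
```

```text
top trunk px [[352.0, 232.39999389648438], [355.0, 216.89999389648438], [464.8999938964844, 238.1999969482422], [461.79998779296875, 253.8000030517578]]
[[0.5043, -0.1277], [0.5449, -0.1365], [0.4906, -0.4155], [0.4509, -0.4049]] centre [ 0.4977 -0.2712] [np.float64(0.2823), np.float64(0.0415), np.float64(0.2842), np.float64(0.0412)]
base px [[180.3000030517578, 208.10000610351562], [291.3999938964844, 200.1999969482422], [295.20001220703125, 252.6999969482422], [184.0, 260.6000061035156]]
[[0.5686, 0.3195], [0.591, 0.0273], [0.4528, 0.0176], [0.4312, 0.3034]] [0.51089094 0.16693222] [np.float64(0.1383), np.float64(0.2931), np.float64(0.1385), np.float64(0.2866)]
scene trunk px [[133.60000610351562, 206.60000610351562], [135.60000610351562, 194.0], [227.8000030517578, 208.6999969482422], [225.8000030517578, 221.3000030517578]]
[[0.4943, -0.4106], [0.4463, -0.4146], [0.5021, -0.1262], [0.5478, -0.1289]] centre [ 0.4976 -0.2701] [np.float64(0.2867), np.float64(0.0482), np.float64(0.2937), np.float64(0.0458)]
base px [[278.0, 200.0], [374.0, 200.0], [374.0, 235.0], [278.0, 235.0]]
[[0.4591, 0.0256], [0.4587, 0.3271], [0.5874, 0.3077], [0.5872, 0.025]] [0.52309578 0.17134675] [np.float64(0.1281), np.float64(0.3014), np.float64(0.1302), np.float64(0.2826)]
```

View pics/crop.png

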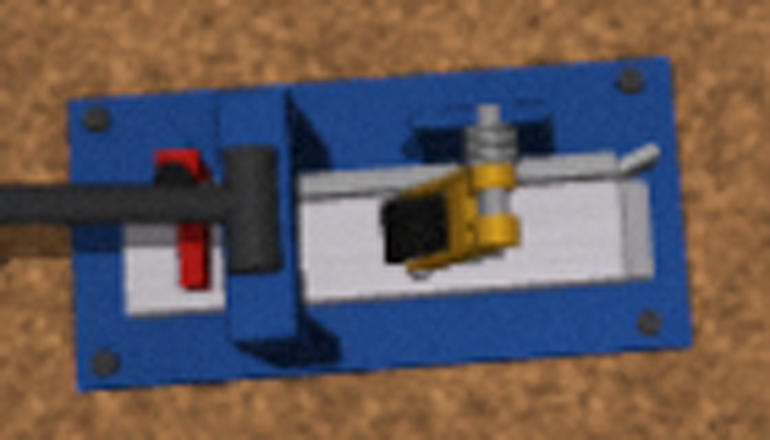

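The crop shows the cutter with its bed mouth at crop x≈622 (y 180–278), the front bed edge running (125,315)→(626,279), base corners (668,57), (692,347), (68,100), (78,390), and the red stop at (193,170–290). The trunking in the top view runs (353,225)→(463,246) and the tape is well clear.

```bash
cat >> h.py <<'E'
from scipy.spatial.transform import Rotation as R
def tool(st,T,yaw_dir=None):
    """shift in tool axes (cm) to world target T, and turn deg about tool z to bring tool y along yaw_dir"""
    Q=R.from_quat(st["eef_rot"]); s=Q.inv().apply(np.array(T)-st["tool_pos"])*100
    if yaw_dir is None: return s.round(2),None
    v=Q.inv().apply([yaw_dir[0],yaw_dir[1],0]); a=np.degrees(np.arctan2(-v[0],v[1])); a=(a+90)%180-90
    return s.round(2),a.round(2)
E
python3 - <<'E'
from h import *
d=pickle.load(open("s0.pkl","rb")); s=d["top"]
def pt(l,z): return ray(s,(np.array(l)+.0)/5.5+[170-.4,190-.4],z)[:,:2]
f=pt([(125,315),(305,302),(626,279)],.035); m=pt([(622,180),(627,279)],.035); b=pt([(668,57),(692,347),(78,390),(68,100)],.012)
print("front",f.round(4).tolist(),"mouth",m.round(4).tolist(),"base",b.round(4).tolist())
u=f[0]-f[-1]; u/=np.linalg.norm(u); ub=(b[2]+b[3]-b[0]-b[1]); ub/=np.linalg.norm(ub)
for n,v in(("bed",u),("base",ub)): print(n,"feed ang deg",np.degrees(np.arctan2(v[1],v[0])))
print("base lengths",np.linalg.norm(b[1]-b[2]),np.linalg.norm(b[0]-b[3]))
a=u; x=np.array([a[1],-a[0]])
# origin: front edge is x=-26, mouth y=-80
o=f.mean(0)@x*x+26e-3*x+ (m.mean(0)@a+.08)*a; print("origin",o, "from base end y=-110:",(b[:2].mean(0)@a+.11), "vs",o@a)
st=pt([(180,285),(208,285)],.06); print("stop y in cutter",(st-o)@a)
t=np.array([.4977,-.2710]); e=np.array([.5246-.4707,-.132+.410]); e/=np.linalg.norm(e); print("trunk dir deg",np.degrees(np.arctan2(e[1],e[0])))
hold=t-e*.105; print("hold",hold)
from plant import r
S=r.get_state(); print(tool(S,[*hold,.12],[e[1],-e[0]]))
print(R.from_quat(S["eef_rot"]).as_matrix().round(3))
E
```

```text
front [[0.4645, 0.2787], [0.4708, 0.1959], [0.4821, 0.0481]] mouth [[0.5283, 0.0502], [0.4821, 0.0477]] base [[0.5916, 0.0283], [0.4529, 0.017], [0.4315, 0.3041], [0.5695, 0.3151]]
bed feed ang deg 94.37450272928433
base feed ang deg 94.33056771798906
base lengths 0.28781512114867713 0.2876875009271731
origin [0.5020232  0.12890831] from base end y=-110: 0.09276392385234873 vs 0.09024079723740905
stop y in cutter [0.12186922 0.10927724]
trunk dir deg 79.02735438807753
hold [ 0.47771427 -0.37408041]
(array([-59.23, -75.52,   8.76]), np.float64(75.38))
[[-0.902  0.432 -0.001]
 [ 0.432  0.902 -0.002]
 [-0.    -0.002 -1.   ]]
```

>>> carry_out(rows=[[[0,0,-5],[0,0,0],0],[[0,0,-10],[0,0,0],0],[[0,0,-15],[0,0,0],0],[[-4,-4,-17],[0,0,5],0],[[-8,-8,-19],[0,0,10],0],[[-11,-11,-19],[0,0,15],0],[[-14,-14,-19],[0,0,20],0],[[-17,-17,-19],[0,0,25],0],[[-20,-20,-19],[0,0,30],0],[[-23,-23,-19],[0,0,35],0],[[-26,-26,-19],[0,0,40],0],[[-29,-29,-19],[0,0,45],0]])

```text
clock: 1.3
tool_pos: [0.4062, 0.175, 0.3969]
eef_rot: [0.579, 0.815, -0.0, -0.0]
contact_force: [0.4, 0.5, -0.2]
opening: 1.0
finger_force: 0.0
```

>>> carry_out(rows=[[[-4,-0.5,0],[0,0,5],0],[[-8,-1,0],[0,0,10],0],[[-12,-2,0],[0,0,15],0],[[-16,-2.5,0],[0,0,20],0],[[-20,-3,0],[0,0,25],0],[[-24,-4,0],[0,0,30],0],[[-24,-4,0],[0,0,30],0]])

```text
clock: 2.0
tool_pos: [0.4477, -0.0691, 0.397]
eef_rot: [0.773, 0.634, -0.001, 0.001]
contact_force: [-0.4, 0.5, -0.2]
opening: 1.003
finger_force: 0.0
```

```bash
python3 - <<'E'
from h import *
from plant import r
s=r.snapshot("wrist"); pickle.dump(s,open("w1.pkl","wb")); cv2.imwrite("pics/w1.png",s["image"][:,:,::-1])
S=r.get_state(); print(S["tool_pos"],S["q"].round(2)); print(s["pose"].round(3),s["fx"])
t=np.array([.4977,-.2710]);a=np.radians(79.03);e=np.array([np.cos(a),np.sin(a)]);hold=t-e*.105
print(tool(S,[*hold,.15],[e[1],-e[0]]))
E
```

```text
[ 0.44777994 -0.06543645  0.39676692] [-0.18  0.25  0.3   1.75 -0.08  1.15 -0.05]
[[ 0.981  0.186  0.06   0.464]
 [-0.196  0.933  0.303  0.008]
 [ 0.    -0.309  0.951  0.575]
 [ 0.     0.     0.     1.   ]] 345.28799305683816
(array([-29.71,   8.81,  24.7 ]), np.float64(0.04))
```

View pics/w1.png

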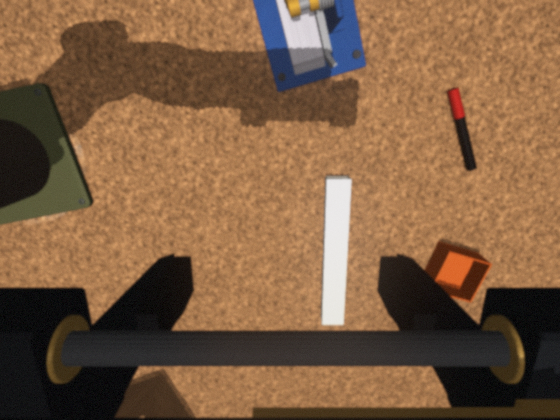

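The wrist view shows the whole trunking, (338,177)→(333,325), and the mouth end of the cutter with its base corners at (279,91) and (366,66).

```bash
python3 - <<'E'
from h import *
s=pickle.load(open("w1.pkl","rb")); h=cv2.cvtColor(s["image"],cv2.COLOR_RGB2HSV)
c=blob(((h[...,1]<60)&(h[...,2]>150)).astype(np.uint8),(300,165,370,335)); b=cv2.boxPoints(cv2.minAreaRect(c)); p=ray(s,b,.025)[:,:2]
print(b.round(1).tolist(),p.round(4).tolist(),p.mean(0),[np.linalg.norm(p[i]-p[i-1]).round(4) for i in range(4)])
q=ray(s,[(279,91),(366,66)],.012)[:,:2]; print("base end",q, q.mean(0),np.linalg.norm(q[0]-q[1]),np.degrees(np.arctan2(*(q[1]-q[0])[::-1]))+90)
o=np.array([.5020,.1289]);A=np.radians(94.35);a=np.array([np.cos(A),np.sin(A)]);x=np.array([a[1],-a[0]])
print("base end in cutter est",[( (i-o)@x,(i-o)@a) for i in q])
for X in (-.026,.02): print(proj(s,[*(o+x*X-a*.08),.035]))
cv2.imwrite("pics/w1c.png",cv2.resize(s["image"][0:100,240:380,::-1],None,fx=5,fy=5,interpolation=cv2.INTER_CUBIC))
E
```

```text
[[320.1000061035156, 323.8999938964844], [325.20001220703125, 176.3000030517578], [351.29998779296875, 177.1999969482422], [346.20001220703125, 324.79998779296875]] [[0.4483, -0.4055], [0.5032, -0.1273], [0.5447, -0.1371], [0.4962, -0.4171]] [ 0.49808017 -0.27176463] [np.float64(0.0493), np.float64(0.2835), np.float64(0.0426), np.float64(0.2841)]
base end [[0.45579821 0.01637045]
 [0.59205588 0.02568958]] [0.52392705 0.02103001] 0.13657598015791855 93.91255906835845
base end in cutter est [(np.float64(-0.05460394002310586), np.float64(-0.10870103063602111)), (np.float64(0.08196805965164669), np.float64(-0.1097437486878213))]
[[292.25928924  65.05726879]]
[[323.10618791  55.75493179]]
```

View pics/w1c.png

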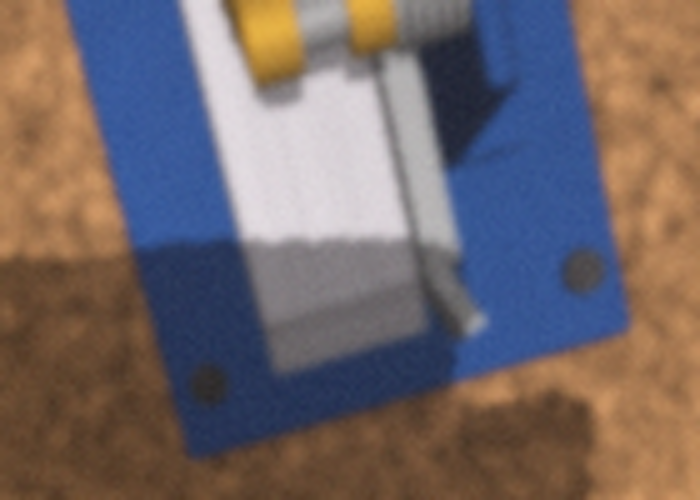

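>>> carry_out(rows=[[[-4,1,2],[0,0,0],0],[[-8,2.5,5],[0,0,0],0],[[-12,3.5,8],[0,0,0],0],[[-16,5,11],[0,0,0],0],[[-20,6,14],[0,0,0],0],[[-24,7,17],[0,0,0],0],[[-27.5,8.2,21],[0,0,0],0],[[-29.7,8.8,25],[0,0,0],0],[[-29.7,8.8,28],[0,0,0],0],[[-29.7,8.8,28],[0,0,0],0],[[-29.7,8.8,28],[0,0,0],0]])

```text
clock: 3.15
tool_pos: [0.4809, -0.3689, 0.117]
eef_rot: [0.769, 0.64, 0.001, -0.001]
contact_force: [0.6, -0.2, 0.7]
opening: 1.002
finger_force: 0.0
```

```bash
python3 - <<'E'
from h import *
from plant import r
s=r.snapshot("wrist"); cv2.imwrite("pics/w2.png",s["image"][:,:,::-1])
S=r.get_state(); print(S["tool_pos"],S["eef_rot"])
h=cv2.cvtColor(s["image"],cv2.COLOR_RGB2HSV)
c=blob(((h[...,1]<60)&(h[...,2]>130)).astype(np.uint8),(150,0,450,300)); 
p=ray(s,c[:,0,:],.025)[:,:2].astype(np.float32); rc=cv2.minAreaRect(p*1000); print(rc); print(cv2.boxPoints(rc).round(1).tolist())
E
```

```text
[ 0.48175263 -0.36964597  0.11837655] [7.68644497e-01 6.39675431e-01 8.42420224e-04 5.20700932e-04]
((488.2322692871094, -319.93701171875), (185.00924682617188, 41.59506607055664), 79.02871704101562)
[[450.20001220703125, -406.79998779296875], [491.0, -414.70001220703125], [526.2999877929688, -233.10000610351562], [485.3999938964844, -225.1999969482422]]
```

View pics/w2.png

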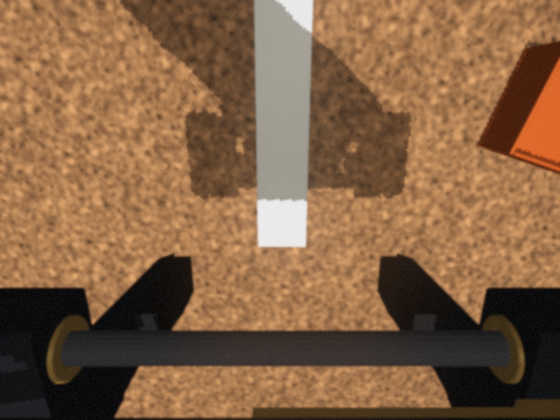

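>>> carry_out(rows=[[[-0.3,-0.2,2],[0,0,0.5],0],[[-0.7,-0.3,5],[0,0,0.5],0],[[-0.7,-0.3,8],[0,0,0.5],0],[[-0.7,-0.3,9.5],[0,0,0.5],0],[[-0.7,-0.3,9.5],[0,0,0.5],0],[[-0.7,-0.3,9.5],[0,0,0.5],0]])

```text
clock: 3.8
tool_pos: [0.4773, -0.3775, 0.0237]
eef_rot: [0.772, 0.636, 0.0, 0.001]
contact_force: [-0.6, -0.7, -0.6]
opening: 1.0
finger_force: 0.0
```

```bash
python3 - <<'E'
from h import *
from plant import r
S=r.get_state(); print(S["tool_pos"],S["eef_rot"],S["qd"].round(3)); a=np.radians(79.03)
print(tool(S,[.4773,-.3764,.004],[np.sin(a),-np.cos(a)])); print(R.from_quat(S["eef_rot"]).as_matrix()[:,2])
E
```

```text
[ 0.4772629  -0.37754328  0.02370296] [7.71889668e-01 6.35755168e-01 4.34309109e-04 1.23238740e-03] [ 0.004 -0.012  0.006 -0.006 -0.    -0.004  0.001]
(array([ 0.11, -0.02,  1.97]), np.float64(-0.08))
[ 0.00223747 -0.00135031 -0.99999659]
```

>>> carry_out(rows=[[[0.1,0,1],[0,0,0],0],[[0.1,0,1.9],[0,0,0],0],[[0.1,0,1.9],[0,0,0],0.3],[[0.1,0,1.9],[0,0,0],0.7],[[0.1,0,1.9],[0,0,0],1],[[0.1,0,1.9],[0,0,0],1],[[0.1,0,1.9],[0,0,0],1],[[0.1,0,1.9],[0,0,0],1],[[0.1,0,1.9],[0,0,0],1]], newtons=45)

```text
clock: 4.7
tool_pos: [0.4761, -0.3763, 0.0031]
eef_rot: [0.772, 0.635, 0.0, 0.0]
contact_force: [0.5, -0.7, -0.0]
opening: 0.388
finger_force: 0.0
```

>>> carry_out(rows=[[[0.1,0,0],[0,0,0],1],[[0.1,0,0],[0,0,0],1],[[0.1,0,0],[0,0,0],1],[[0.1,0,0],[0,0,0],1]], newtons=45)

```text
clock: 5.1
tool_pos: [0.4763, -0.3753, 0.003]
eef_rot: [0.772, 0.635, 0.0, -0.0]
contact_force: [-0.5, 0.3, -0.2]
opening: 0.02
finger_force: 0.0
```

```bash
python3 - <<'E'
from h import *
from plant import r
s=r.snapshot("wrist"); t=r.snapshot("scene"); q=r.snapshot("top"); pickle.dump([s,t,q],open("s3.pkl","wb"))
im=np.hstack([s["image"][150:420,60:500], cv2.resize(t["image"][140:290,60:260],None,fx=1.8,fy=1.8,interpolation=cv2.INTER_CUBIC)]); im=im[:,:800]
cv2.imwrite("pics/w3.png",im[:,:,::-1]); S=r.get_state(); print(S["opening"],S["finger_force"],S["tool_pos"])
E
```

```text
0.002108898891872676 0.0 [ 0.47624819 -0.37531741  0.00295047]
```

View pics/w3.png

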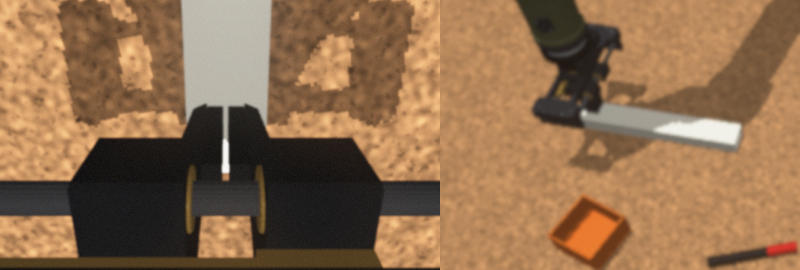

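The left half shows the fingers shut (gap at crop x≈226) with the trunking (x 183–270) ahead of or hidden behind them. On the right, the trunking still lies straight at the hand. I'll measure where it is now.

```bash
python3 - <<'E'
from h import *
s,t,q=pickle.load(open("s3.pkl","rb"))
h=cv2.cvtColor(q["image"],cv2.COLOR_RGB2HSV); c=blob(((h[...,1]<60)&(h[...,2]>110)).astype(np.uint8),(330,200,480,270))
p=ray(q,c[:,0,:],.025)[:,:2].astype(np.float32)*1000; rc=cv2.minAreaRect(p); print(rc,cv2.boxPoints(rc).round(0).tolist())
h=cv2.cvtColor(s["image"],cv2.COLOR_RGB2HSV); c=blob(((h[...,1]<60)&(h[...,2]>110)).astype(np.uint8),(200,0,400,255))
p=ray(s,c[:,0,:],.025)[:,:2].astype(np.float32)*1000; rc=cv2.minAreaRect(p); print(rc,cv2.boxPoints(rc).round(0).tolist())
for X in ([.4706,-.4107,.025],[.4773,-.3764,.025],[.4763,-.3753,.003]): print(proj(s,X),proj(t,X),proj(q,X))
a=np.hstack([cv2.resize(q["image"][200:275,330:490],None,fx=4.9,fy=4.9,interpolation=cv2.INTER_CUBIC)]); cv2.imwrite("pics/t3.png",a[:,:,::-1])
E
```

```text
((502.1221923828125, -250.7068634033203), (243.0271759033203, 42.324188232421875), 79.60853576660156) [[459.0, -366.0], [501.0, -374.0], [545.0, -135.0], [503.0, -127.0]]
((488.7799072265625, -317.3656921386719), (111.094970703125, 41.07978820800781), 78.89993286132812) [[458.0, -368.0], [498.0, -376.0], [520.0, -267.0], [479.0, -259.0]]
[[286.12743088 321.71484842]] [[135.20710941 200.28403808]] [[463.56434136 246.0487744 ]]
[[286.11820763 262.35130511]] [[146.08717053 202.05879764]] [[449.88495495 243.36653505]]
[[283.9026474  243.02857617]] [[148.4469536  206.03327125]] [[446.17634512 244.63908259]]
```

View pics/t3.png

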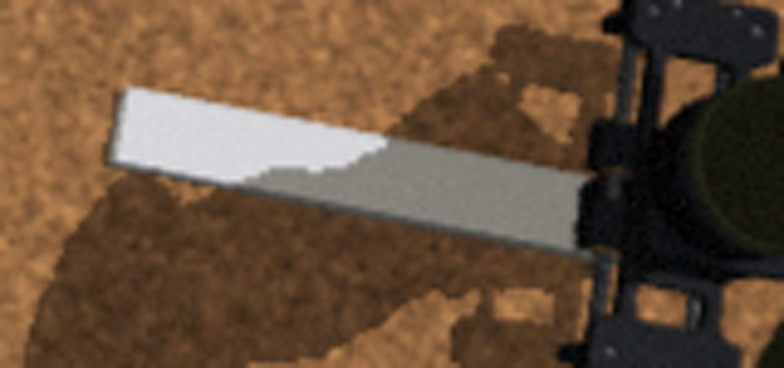

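Nothing moved: the trunking's front end is still at y≈−0.13. The shut fingertips hide the tail near row 255 in the wrist view, so they seem to be higher than the reading says. I'll open them and feel downward gently.

>>> carry_out(rows=[[[0,0,0],[0,0,0],0],[[0,0,0],[0,0,0],0],[[0,0,0],[0,0,0],0],[[0,0,0],[0,0,0],0],[[0,0,0],[0,0,0],0],[[0,0,0],[0,0,0],0],[[0,0,0],[0,0,0],0],[[0,0,0],[0,0,0],0],[[0,0,0.2],[0,0,0],0],[[0,0,0.4],[0,0,0],0],[[0,0,0.4],[0,0,0],0]])

```text
clock: 6.35
tool_pos: [0.4761, -0.3751, -0.0014]
eef_rot: [0.772, 0.635, -0.0, -0.0]
contact_force: [0.1, -0.7, 0.1]
opening: 0.978
finger_force: 0.0
```

```bash
python3 - <<'E'
from h import *
from plant import r
S=r.get_state(); print(S["tool_pos"],S["contact_force"],S["opening"])
s,t,q=pickle.load(open("s3.pkl","rb")); P=s["pose"]; Q=R.from_quat([.772,.635,0,0])
print("cam in tool", Q.inv().apply(P[:3,3]-np.array([.4763,-.3753,.003])), (Q.inv().as_matrix()@P[:3,:3]).round(3))
d=Q.inv().as_matrix()@(ray(s,[[286,255]],.02)[0]-P[:3,3]); c=Q.inv().apply(P[:3,3]-np.array([.4763,-.3753,.003]))
for z in (0,-.01,-.02,-.03,-.04): print(z,(c+d*(z-c[2])/d[2]).round(4))
E
```

```text
[ 0.47608548 -0.37505579 -0.00142735] [ 0.07355652 -0.74673041  0.07501648] 0.9783033484637078
cam in tool [ 0.07804484  0.00075053 -0.17835145] [[ 0.     0.952  0.306]
 [ 1.    -0.     0.   ]
 [ 0.     0.306 -0.952]]
0 [-0.0074  0.0012  0.    ]
-0.01 [-0.0026  0.0012 -0.01  ]
-0.02 [ 0.0022  0.0011 -0.02  ]
-0.03 [ 0.007   0.0011 -0.03  ]
-0.04 [ 0.0118  0.0011 -0.04  ]
```

>>> carry_out(rows=[[[0,0,0.3],[0,0,0],0],[[0,0,0.6],[0,0,0],0],[[0,0,0.9],[0,0,0],0],[[0,0,1.2],[0,0,0],0],[[0,0,1.4],[0,0,0],0],[[0,0,1.4],[0,0,0],0]])

```text
clock: 6.95
tool_pos: [0.4761, -0.3751, -0.0154]
eef_rot: [0.772, 0.635, -0.0, -0.0]
contact_force: [-0.6, 0.6, -0.5]
opening: 1.004
finger_force: 0.0
```

>>> carry_out(rows=[[[0,0,0.2],[0,0,0],0],[[0,0,0.4],[0,0,0],0],[[0,0,0.6],[0,0,0],0],[[0,0,0.7],[0,0,0],0],[[0,0,0.7],[0,0,0],0]])

```text
clock: 7.45
tool_pos: [0.4762, -0.3752, -0.0222]
eef_rot: [0.772, 0.635, -0.0, -0.0]
contact_force: [0.2, 0.8, 0.5]
opening: 1.001
finger_force: 0.0
```

>>> carry_out(rows=[[[0,0,0.1],[0,0,0],0],[[0,0,0.2],[0,0,0],0],[[0,0,0.3],[0,0,0],0],[[0,0,0.4],[0,0,0],0],[[0,0,0.4],[0,0,0],0]])

```text
clock: 7.95
tool_pos: [0.4762, -0.3752, -0.0262]
eef_rot: [0.772, 0.635, 0.0, -0.0]
contact_force: [0.4, -0.3, -0.1]
opening: 0.999
finger_force: 0.0
```

>>> carry_out(rows=[[[0,0,0.1],[0,0,0],0],[[0,0,0.2],[0,0,0],0],[[0,0,0.3],[0,0,0],0],[[0,0,0.3],[0,0,0],0]])

```text
clock: 8.35
tool_pos: [0.4762, -0.3752, -0.0292]
eef_rot: [0.772, 0.635, 0.0, -0.0]
contact_force: [0.4, -0.6, 0.5]
opening: 1.002
finger_force: 0.0
```

>>> carry_out(rows=[[[0,0,0.1],[0,0,0],0],[[0,0,0.2],[0,0,0],0],[[0,0,0.3],[0,0,0],0],[[0,0,0.3],[0,0,0],0]])

```text
clock: 8.75
tool_pos: [0.4764, -0.3753, -0.0312]
eef_rot: [0.772, 0.635, 0.0, 0.0]
contact_force: [-0.9, 1.6, 6.7]
opening: 1.001
finger_force: 3.6
```

The true fingertips are 31 mm short of the reported TCP: the bench is felt at a reading of z = −0.031. I'll raise 4 mm and grip.

>>> carry_out(rows=[[[0,0,-0.4],[0,0,0],0],[[0,0,-0.4],[0,0,0],1],[[0,0,-0.4],[0,0,0],1],[[0,0,-0.4],[0,0,0],1],[[0,0,-0.4],[0,0,0],1],[[0,0,-0.4],[0,0,0],1],[[0,0,-0.4],[0,0,0],1],[[0,0,-0.4],[0,0,0],1],[[0,0,-0.4],[0,0,0],1]], newtons=45)

```text
clock: 9.65
tool_pos: [0.4763, -0.3753, -0.0281]
eef_rot: [0.772, 0.635, 0.0, -0.0]
contact_force: [0.0, 0.3, -0.3]
opening: 0.446
finger_force: 45.0
```

>>> carry_out(rows=[[[0,0,-1],[0,0,0],1],[[0,0,-3],[0,0,0],1],[[0,0,-5],[0,0,0],1],[[1.5,0.3,-6],[0,0,-2],1],[[3.5,0.6,-6],[0,0,-4],1],[[5.5,0.9,-6],[0,0,-6],1],[[7.5,1.2,-6],[0,0,-8],1],[[9.5,1.5,-6],[0,0,-10],1],[[11.5,1.8,-6],[0,0,-12],1],[[13.5,2.1,-6],[0,0,-14],1],[[15,2.4,-6],[0,0,-15.4],1],[[15,2.4,-6],[0,0,-15.4],1]])

```text
clock: 10.85
tool_pos: [0.5302, -0.2286, 0.032]
eef_rot: [0.678, 0.735, 0.001, -0.001]
contact_force: [0.3, 0.1, -1.6]
opening: 0.452
finger_force: 45.0
```

```bash
cat >> h.py <<'E'
def white(s,box,v=120):
    h=cv2.cvtColor(s["image"],cv2.COLOR_RGB2HSV); return blob(((h[...,1]<60)&(h[...,2]>v)).astype(np.uint8),box)
O=np.array([.5020,.1289]);A=np.radians(94.3);a=np.array([np.cos(A),np.sin(A)]);x=np.array([a[1],-a[0]])
def cut(p): p=np.atleast_2d(p)[:,:2]-O; return np.c_[p@x,p@a]
E
python3 - <<'E'
from h import *
from plant import r
d={n:r.snapshot(n) for n in("scene","top","wrist")}; pickle.dump(d,open("s4.pkl","wb"))
S=r.get_state(); print(S["tool_pos"],S["contact_force"],S["moment"],"hold in cutter",cut(S["tool_pos"])*1000)
m=R.from_quat(S["eef_rot"]).as_matrix(); print("xt ang",np.degrees(np.arctan2(m[1,0],m[0,0])))
for z in(.05,.07,.09):
  for n,b in(("top",(280,190,420,270)),("wrist",(200,0,420,260))):
    c=white(d[n],b); rc=cv2.minAreaRect(ray(d[n],c[:,0,:],z)[:,:2].astype(np.float32)*1000); bp=cv2.boxPoints(rc); k=np.argsort(cut(bp/1000)[:,1])[2:]; print(z,n,np.round(rc[1],1),np.round(rc[2],2),"nose corners cutter",(cut(bp[k]/1000)*1000).round(1).tolist())
E
```

```text
[ 0.528281   -0.23385335  0.03211084] [-0.79369004 -0.83688548 -1.17027432] [-0.16911575  0.03465665 -0.024203  ] hold in cutter [[  -0.99175909 -363.70275948]]
xt ang 94.23883296516865
0.05 top [ 43.4 244.5] 4.69 nose corners cutter [[-17.2, -115.2], [26.2, -115.0]]
0.05 wrist [ 52.3 116.8] 4.28 nose corners cutter [[25.8, -247.2], [-26.5, -247.1]]
0.07 top [ 42.6 239.9] 4.69 nose corners cutter [[-19.6, -114.3], [23.0, -114.0]]
0.07 wrist [ 45.8 102.3] 4.28 nose corners cutter [[22.6, -251.8], [-23.2, -251.8]]
0.09 top [ 41.8 235.3] 4.69 nose corners cutter [[-22.1, -113.4], [19.7, -113.1]]
0.09 wrist [39.3 87.7] 4.28 nose corners cutter [[19.3, -256.5], [-19.9, -256.5]]
```

```bash
python3 - <<'E'
from h import *
d=pickle.load(open("s4.pkl","rb")); s=d["scene"]
H=np.array([.5283,-.2339]); n=H+a*.244
for z in (.06,.072,.085):
  print(z,[proj(s,[*(n+x*k),z]).round(1).tolist() for k in(-.02,.02)])
h=cv2.cvtColor(s["image"],cv2.COLOR_RGB2HSV); sub=s["image"][175:235,262:286]; print("V row-wise at cols, sat")
for c in range(262,284,3): print(c,[(v,) and f"{h[v,c,2]}/{h[v,c,1]}" for v in range(188,216,2)])
cv2.imwrite("pics/s4.png",np.hstack([cv2.resize(s["image"][170:240,170:300],None,fx=4,fy=4,interpolation=cv2.INTER_CUBIC),cv2.resize(d["top"]["image"][200:270,280:350],None,fx=4,fy=4,interpolation=cv2.INTER_CUBIC)])[:,:,::-1])
E
```

```text
0.06 [[[272.2, 198.6]], [[273.2, 209.6]]]
0.072 [[[272.2, 196.2]], [[273.2, 207.2]]]
0.085 [[[272.2, 193.5]], [[273.2, 204.5]]]
V row-wise at cols, sat
262 ['121/122', '119/122', '129/115', '150/58', '163/25', '170/23', '219/20', '241/10', '234/11', '154/22', '119/26', '122/63', '118/119', '112/123']
265 ['120/123', '117/126', '115/109', '149/46', '186/23', '230/11', '242/9', '242/9', '230/11', '145/19', '120/28', '118/71', '115/120', '114/121']
268 ['127/124', '124/121', '128/90', '217/26', '241/11', '242/9', '242/9', '242/9', '228/11', '136/21', '118/30', '117/72', '120/121', '119/120']
271 ['116/125', '114/123', '134/76', '230/16', '242/9', '242/9', '242/9', '242/9', '224/13', '129/20', '119/30', '128/90', '127/120', '122/121']
274 ['125/122', '118/123', '144/85', '220/28', '233/15', '237/12', '239/9', '239/9', '219/16', '123/21', '127/40', '179/113', '148/122', '125/122']
277 ['178/126', '174/125', '166/124', '162/120', '170/116', '143/36', '164/117', '165/113', '163/110', '150/129', '139/106', '122/50', '113/56', '92/39']
280 ['181/128', '186/127', '179/125', '173/128', '173/118', '125/33', '131/113', '148/141', '163/141', '162/143', '163/145', '163/149', '161/147', '154/139']
283 ['186/126', '179/125', '183/125', '190/126', '172/120', '127/52', '95/35', '140/22', '191/13', '192/13', '191/15', '189/18', '181/15', '131/8']
```

View pics/s4.png

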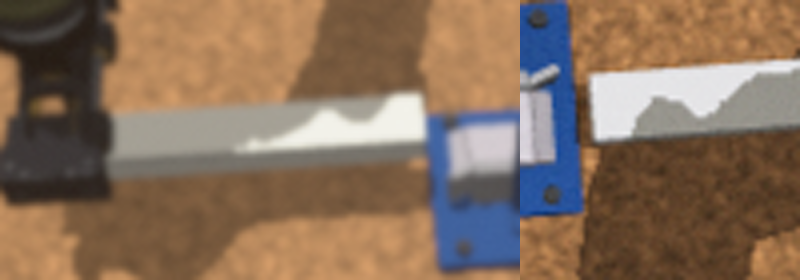

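The picture shows the trunking level with no droop: lid rows 193–205 in the scene image match a lid height of 85 mm. The nose is just short of the base plate and lined up with the bed. I'll lower it, then enter the mouth.

>>> carry_out(rows=[[[0,0,0.7],[0,0,0],1],[[0,0,1.4],[0,0,0],1],[[0,0,2],[0,0,0],1],[[0.5,0,2],[0,0,0],1],[[1.5,0,2],[0,0,0],1],[[2.5,0,2],[0,0,0],1],[[3.5,0,2],[0,0,0],1],[[4.5,0,2],[0,0,0],1],[[5.5,0,2],[0,0,0],1],[[6,0,2],[0,0,0],1],[[6,0,2],[0,0,0],1],[[6,0,2],[0,0,0],1]])

```text
clock: 12.2
tool_pos: [0.5243, -0.1732, 0.0121]
eef_rot: [0.68, 0.733, -0.0, 0.0]
contact_force: [0.2, -1.3, -1.0]
opening: 0.448
finger_force: 45.0
```

```bash
cat > st.py <<'E'
from h import *
from plant import r
S=r.get_state(); m=R.from_quat(S["eef_rot"]).as_matrix()
f=S["contact_force"]; print("t",S["clock"],"hold cutter mm",(cut(S["tool_pos"])*1000).round(1),"z",S["tool_pos"][2].round(4),"F fence,feed,up",(f[:2]@x).round(1),(f[:2]@a).round(1),f[2].round(1),"M",S["moment"].round(2),"ang",np.degrees(np.arctan2(m[1,0],m[0,0])).round(2),"tilt",m[:,2].round(4),S["opening"].round(3))
E
python3 st.py
```

```text
Traceback (most recent call last):
  File "st.py", line 4, in <module>
    f=S["contact_force"]; print("t",S["clock"],"hold cutter mm",(cut(S["tool_pos"])*1000).round(1),"z",S["tool_pos"][2].round(4),"F fence,feed,up",(f[:2]@x).round(1),(f[:2]@a).round(1),f[2].round(1),"M",S["moment"].round(2),"ang",np.degrees(np.arctan2(m[1,0],m[0,0])).round(2),"tilt",m[:,2].round(4),S["opening"].round(3))
                                                                                                                                                                                                                                                                                                            ^^^^^^^^^^^^^^^^^^
AttributeError: 'float' object has no attribute 'round'
```

>>> carry_out(rows=[[[0.3,0,0.2],[0,0,0],1],[[0.6,0.05,0.4],[0,0,0],1],[[1,0.1,0.5],[0,0,0],1],[[1,0.1,0.5],[0,0,0],1],[[1,0.1,0.5],[0,0,0],1]])

```text
clock: 12.7
tool_pos: [0.5242, -0.1623, 0.0069]
eef_rot: [0.68, 0.733, 0.0, -0.0]
contact_force: [-0.5, 0.8, -0.2]
opening: 0.447
finger_force: 45.0
```

```bash
sed -i 's/,S\["opening"\].round(3))/)/' st.py; python3 st.py
```

```text
t 12.7 hold cutter mm [[   0.3 -292. ]] z 0.0069 F fence,feed,up -0.4 0.8 -0.2 M [-0.    0.26  0.16] ang 94.34 tilt [-7.e-04  7.e-04 -1.e+00]
```

>>> carry_out(rows=[[[0,0.1,0.05],[0,0,0],1],[[0,0.2,0.05],[0,0,0],1],[[0,0.2,0.05],[0,0,0],1],[[0,0.2,0.05],[0,0,0],1]])

```text
clock: 13.1
tool_pos: [0.5256, -0.1625, 0.0064]
eef_rot: [0.68, 0.733, -0.0, -0.001]
contact_force: [-2.8, 0.6, -0.2]
opening: 0.449
finger_force: 45.1
```

```bash
python3 st.py
```

```text
t 13.1 hold cutter mm [[   1.7 -292.3]] z 0.0064 F fence,feed,up -2.7 0.8 -0.2 M [0.1  0.74 0.74] ang 94.35 tilt [-1.6e-03  5.0e-04 -1.0e+00]
```

>>> carry_out(rows=[[[0.8,-0.05,0],[0,0,0],1],[[1.6,-0.05,0],[0,0,0],1],[[2.4,-0.05,0],[0,0,0],1],[[3.2,-0.05,0],[0,0,0],1],[[3.8,-0.05,0],[0,0,0],1],[[4.4,-0.05,0],[0,0,0],1],[[5,-0.05,0],[0,0,0],1],[[5.5,-0.05,0],[0,0,0],1],[[6,-0.05,0],[0,0,0],1],[[6,-0.05,0],[0,0,0],1]])

```text
clock: 14.1
tool_pos: [0.521, -0.1059, 0.0068]
eef_rot: [0.681, 0.733, -0.002, 0.002]
contact_force: [-5.8, -8.0, 1.5]
opening: 0.449
finger_force: 45.2
```

```bash
python3 st.py
```

```text
t 14.1 hold cutter mm [[   1.3 -235.6]] z 0.0068 F fence,feed,up -6.4 -7.6 1.5 M [-1.74  1.12  0.94] ang 94.2 tilt [ 3.0e-04 -4.6e-03 -1.0e+00]
```

>>> carry_out(rows=[[[0.6,-0.1,0],[0,0,0],1],[[1.2,-0.1,0],[0,0,0],1],[[1.8,-0.1,0],[0,0,0],1],[[2.4,-0.1,0],[0,0,0],1],[[3,-0.1,0],[0,0,0],1],[[3.6,-0.1,0],[0,0,0],1],[[4.2,-0.1,0],[0,0,0],1],[[4.8,-0.1,0],[0,0,0],1],[[4.8,-0.1,0],[0,0,0],1]])

```text
clock: 15.0
tool_pos: [0.5165, -0.0561, 0.0068]
eef_rot: [0.681, 0.733, -0.001, 0.001]
contact_force: [-4.6, -4.7, 3.3]
opening: 0.446
finger_force: 45.1
```

```bash
python3 st.py
```

```text
t 15.0 hold cutter mm [[   0.6 -185.5]] z 0.0068 F fence,feed,up -5.0 -4.4 3.3 M [-1.07  1.06  0.65] ang 94.23 tilt [ 1.e-04 -2.e-03 -1.e+00]
```

>>> carry_out(rows=[[[0.5,-0.05,0],[0,0,0],1],[[1,-0.05,0],[0,0,0],1],[[1.5,-0.05,0],[0,0,0],1],[[2,-0.05,0],[0,0,0],1],[[2.5,-0.05,0],[0,0,0],1],[[2.8,-0.05,0],[0,0,0],1],[[3,-0.05,0],[0,0,0],1]])

```text
clock: 15.7
tool_pos: [0.514, -0.0271, 0.0068]
eef_rot: [0.681, 0.732, -0.001, 0.001]
contact_force: [-4.3, -8.1, 2.2]
opening: 0.452
finger_force: 45.1
```

```bash
python3 st.py
```

```text
t 15.7 hold cutter mm [[   0.3 -156.5]] z 0.0068 F fence,feed,up -4.9 -7.8 2.2 M [-1.54  0.99  0.58] ang 94.15 tilt [ 8.0e-04 -2.9e-03 -1.0e+00]
```

>>> carry_out(rows=[[[0.2,0,0],[0,0,0],1],[[0.4,0,0],[0,0,0],1],[[0.6,0,0],[0,0,0],1],[[0.8,0,0],[0,0,0],1],[[0.8,0,0],[0,0,0],1]])

```text
clock: 16.2
tool_pos: [0.5134, -0.0189, 0.0068]
eef_rot: [0.681, 0.732, -0.001, 0.001]
contact_force: [-3.7, -6.8, 2.3]
opening: 0.449
finger_force: 45.1
```

```bash
python3 st.py
```

```text
t 16.2 hold cutter mm [[   0.3 -148.3]] z 0.0068 F fence,feed,up -4.2 -6.5 2.3 M [-1.3   0.97  0.56] ang 94.16 tilt [ 6.0e-04 -2.5e-03 -1.0e+00]
```

>>> carry_out(rows=[[[0.2,0,0],[0,0,0],1],[[0.4,0,0],[0,0,0],1],[[0.5,0,0],[0,0,0],1],[[0.6,0,0],[0,0,0],1],[[0.6,0,0],[0,0,0],1]])

```text
clock: 16.7
tool_pos: [0.5129, -0.0131, 0.0068]
eef_rot: [0.681, 0.732, -0.001, 0.001]
contact_force: [-3.3, -7.2, 2.8]
opening: 0.45
finger_force: 45.1
```

```bash
python3 st.py
```

```text
t 16.7 hold cutter mm [[   0.2 -142.4]] z 0.0068 F fence,feed,up -3.8 -7.0 2.8 M [-1.42  1.    0.56] ang 94.15 tilt [ 5.0e-04 -2.6e-03 -1.0e+00]
```

Still only drag. I'll continue in short steps of 1 mm per row.

>>> carry_out(rows=[[[0.1,0,0],[0,0,0],1],[[0.2,0,0],[0,0,0],1],[[0.3,0,0],[0,0,0],1],[[0.4,0,0],[0,0,0],1],[[0.4,0,0],[0,0,0],1]])

```text
clock: 17.2
tool_pos: [0.5126, -0.0092, 0.0068]
eef_rot: [0.681, 0.732, -0.001, 0.001]
contact_force: [-4.6, -6.9, 3.0]
opening: 0.451
finger_force: 45.1
```

```bash
python3 st.py
```

```text
t 17.2 hold cutter mm [[   0.2 -138.5]] z 0.0068 F fence,feed,up -5.1 -6.5 3.0 M [-1.42  1.02  0.58] ang 94.15 tilt [ 6.0e-04 -2.6e-03 -1.0e+00]
```

>>> carry_out(rows=[[[0.1,0,0],[0,0,0],1],[[0.2,0,0],[0,0,0],1],[[0.3,0,0],[0,0,0],1],[[0.4,0,0],[0,0,0],1],[[0.4,0,0],[0,0,0],1]])

```text
clock: 17.7
tool_pos: [0.5123, -0.0057, 0.0068]
eef_rot: [0.681, 0.732, -0.001, 0.001]
contact_force: [-2.9, -8.3, 2.4]
opening: 0.45
finger_force: 45.1
```

```bash
python3 st.py
```

```text
t 17.7 hold cutter mm [[   0.2 -135. ]] z 0.0068 F fence,feed,up -3.5 -8.0 2.4 M [-1.65  0.94  0.54] ang 94.12 tilt [ 6.0e-04 -3.3e-03 -1.0e+00]
```

>>> carry_out(rows=[[[0.1,0,0],[0,0,0],1],[[0.2,0,0],[0,0,0],1],[[0.3,0,0],[0,0,0],1],[[0.3,0,0],[0,0,0],1]])

```text
clock: 18.1
tool_pos: [0.5123, -0.0058, 0.0068]
eef_rot: [0.682, 0.731, -0.002, 0.003]
contact_force: [-4.2, -14.8, 1.4]
opening: 0.449
finger_force: 45.1
```

```bash
python3 st.py
```

```text
t 18.1 hold cutter mm [[   0.2 -135.1]] z 0.0068 F fence,feed,up -5.3 -14.5 1.4 M [-2.77  1.    0.78] ang 94.0 tilt [ 0.0015 -0.007  -1.    ]
```

The stop is met: the trunking no longer advances and the feed force jumped to 14.5 N. Now a firm, gentle press.

>>> carry_out(rows=[[[0.1,0,0],[0,0,0],1],[[0.2,0,0],[0,0,0],1],[[0.3,0,0],[0,0,0],1],[[0.4,0,0],[0,0,0],1],[[0.4,0,0],[0,0,0],1],[[0.4,0,0],[0,0,0],1]])

```text
clock: 18.7
tool_pos: [0.5124, -0.0059, 0.0069]
eef_rot: [0.683, 0.73, -0.003, 0.005]
contact_force: [-2.5, -21.9, 0.1]
opening: 0.447
finger_force: 45.2
```

```bash
python3 st.py
```

```text
t 18.7 hold cutter mm [[   0.2 -135.2]] z 0.0069 F fence,feed,up -4.1 -21.7 0.1 M [-4.17  1.    1.09] ang 93.85 tilt [ 0.0027 -0.0118 -0.9999]
```

>>> carry_out(rows=[[[-0.2,0,0],[0,0,0],1],[[-0.4,0,0],[0,0,0],1],[[-0.5,0,0],[0,0,0],1],[[-0.5,0,0],[0,0,0],0.5],[[-0.5,0,0],[0,0,0],0.3],[[-0.5,0,0],[0,0,0],0.2],[[-0.5,0,0],[0,0,0],0.1],[[-0.5,0,0],[0,0,0],0],[[-0.5,0,0],[0,0,0],0],[[-0.5,0,0],[0,0,0],0]])

```text
clock: 19.7
tool_pos: [0.5124, -0.0012, 0.0065]
eef_rot: [0.68, 0.733, 0.0, -0.0]
contact_force: [-0.5, -0.5, -0.1]
opening: 0.992
finger_force: 0.0
```

```bash
python3 st.py
```

```text
t 19.7 hold cutter mm [[   0.6 -130.5]] z 0.0065 F fence,feed,up -0.6 -0.5 -0.1 M [-0.07  0.08 -0.03] ang 94.3 tilt [ 1.e-04  2.e-04 -1.e+00]
```

>>> carry_out(rows=[[[0,0,-1],[0,0,0],0],[[0,0,-3],[0,0,0],0],[[0,0,-6],[0,0,0],0],[[-2,0,-10],[0,0,0],0],[[-5,0,-14],[0,0,0],0],[[-9,0,-18],[0,0,0],0],[[-13,0,-21],[0,0,0],0],[[-16,0,-22],[0,0,0],0],[[-16,0,-22],[0,0,0],0],[[-16,0,-22],[0,0,0],0]])

```text
clock: 20.7
tool_pos: [0.5239, -0.1613, 0.2271]
eef_rot: [0.681, 0.732, 0.0, 0.0]
contact_force: [-0.4, 1.1, -0.6]
opening: 1.001
finger_force: 0.0
```

```bash
python3 st.py; python3 - <<'E'
from h import *
from plant import r
d={n:r.snapshot(n) for n in("scene","top","wrist")}; pickle.dump(d,open("s5.pkl","wb"))
c=white(d["wrist"],(150,0,450,330),110); rc=cv2.minAreaRect(ray(d["wrist"],c[:,0,:],.06)[:,:2].astype(np.float32)*1000); bp=cv2.boxPoints(rc)/1000; print("wrist",rc[1:],(cut(bp)*1000).round(1).tolist())
w=d["wrist"]["image"]; t=d["top"]["image"][190:270,170:370]; u=cv2.resize(t,None,fx=2.8,fy=2.8,interpolation=cv2.INTER_CUBIC)
cv2.imwrite("pics/f.png",np.vstack([w[:330],u])[:,:,::-1])
E
```

```text
t 20.7 hold cutter mm [[ 1.00e-01 -2.91e+02]] z 0.2271 F fence,feed,up -0.3 1.1 -0.6 M [ 0.    0.08 -0.02] ang 94.19 tilt [ 7.e-04  4.e-04 -1.e+00]
wrist ((41.553245544433594, 43.595035552978516), 4.368841171264648) [[-20.4, -129.4], [-20.3, -173.0], [21.2, -173.0], [21.2, -129.4]]
```

View pics/f.png

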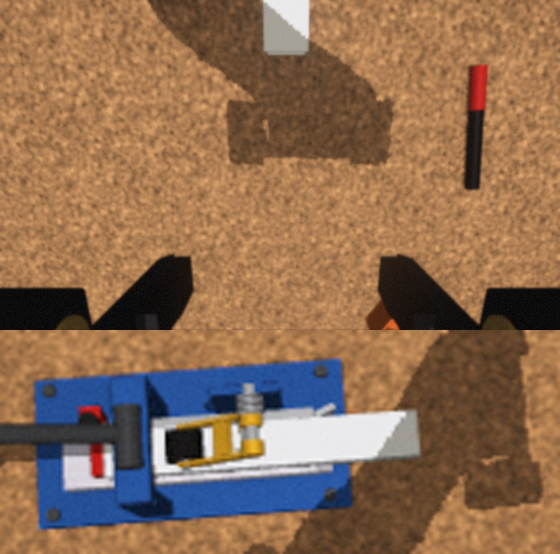

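The last picture shows the trunking under the roller, parallel and flush with the fence. Its tail is at cutter y≈−172 mm, x −20 to +21 mm, which matches the pressed position. The hand is well clear, so I'm handing in.

```bash
python3 -c "
from plant import r
print(r.finish_job())"
```

```text
the job is handed in; nothing more can be done
None
```

I handed the job in at about 21 s: the trunking lies under the roller, flush with the fence and pressed home on the red stop with a peak feed force of about 22 N, drag included, then released; I did not check the tape roll or try square at the end, but the arm touched nothing but the trunking and the bench.

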